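Index the gear housing and offer up its cover

ROBOT

A 6-joint arm with a two-finger parallel gripper is mounted at the origin on the work surface; the furniture and walls round the work are solid. World frame = base frame: x ahead of the robot, y to its left, z up, the work surface at z = 0. Lengths are in m, angles in rad, forces in N, time in s.
With the tool pointing down it reaches from about 0.35 to 0.85 m from the base axis. Payload 8.1 kg.
Tool frame: the origin (TCP) lies midway between the tips of the shut fingers; the grasp point (between the pads) lies 19 mm behind it (robot.grip_point_offset is the distance from the TCP to the grasp point, in m); z points along the fingers, y is the line along which they close (so a half turn about z gives the same grasp; the last joint's range is limited). The gripper opens to 93 mm and grips with 3 to 60 N. Pads are 15 mm wide; open, the fingers measure 128 mm over their backs; the gripper's body (75 mm by 188 mm) begins 65 mm behind the grasp point.
Start: joints at [1.249, 0.13, 1.488, -0, 1.523, -0.085], TCP at [0.141, 0.583, 0.219] pointing down, gripper open.
Joint ranges: [-2.96, 2.96], [-0.89, 2.26], [0.02, 2.5], [-1.34, 4.48], [0, 2.73], [-2.66, 2.66]. Speed limits (rad/s): [2.39, 2.39, 2.79, 3.14, 3.14, 3.14].

INTERFACE

Orientations are given as a rotation vector (axis times angle).
In Python, from plant import robot, read_camera, job gives the robot as it stands.
- The arm moves only by the shell command python3 -m inch 'ROWS' [FORCE]. ROWS is JSON, one flat list of numbers, 5 for each row, row after row: the shift along the world's x, y, z in mm, then the turn about the world's z in degrees, then the opening in per cent of the stroke, from 0 (shut) to 100 (fully open). In form: [dx, dy, dz, yaw, hand, dx, dy, dz, yaw, hand, ...]. A call has 1 to 10 rows; each row is the pose to reach, as a shift and turn from the pose commanded when the call began; what a row does not reach only later rows make up. A row lasts 1/12 s, in which the tool goes at most 41.7 mm and 7.16 degrees, less where a joint would pass 70% of its speed; a pose out of reach is approached as far as the arm can. A call with a gripper value outside its range is refused whole. The fingers move at their own pace and stop on an object; FORCE is the grip in N (left out, the last holds). Time passes only in rows, so rows that repeat a pose let the fingers close. It gives the time, the measured TCP pose, the force, the opening and the grip force at its end, in the units of the state.
- robot.read_state(): the state, without advancing time (a new reading comes with each control period).
- read_camera(name): name is "scene" or "top" or "wrist"; returns a dict with "image" (420x560x3 uint8, blue, green, red), "K" (3x3 intrinsics, pixels), "extrinsics" (4x4, takes a point from world to camera coordinates); the wrist camera has in their place "mount" (4x4, takes a point from camera to tool coordinates, whose origin is the TCP and whose axes are the flange's). Camera axes: x right, y down, z forward; pixel columns grow to the right and rows downward; lengths in m; the calibration is good to about 2 mm. A picture is of the moment at which its call begins: read the wrist's pose just before it. There is no depth.
- job.close_job(): hands the job in; it is judged then, once.
The state is a dict: "t": time; "q": joint angles; "dq": joint speeds; "joint_torque": joint torques, N m; "tool_pos": TCP position; "orientation": TCP orientation; "force": force on the tool from outside, world axes, zero at the start; "wrist_torque": the same for the moment, N m; "opening": finger opening in m; "gripper_force": force on a finger pad.
Only numpy, scipy, OpenCV 4.12 (cv2) and the standard library are available. Lean on these libraries where they do the work, as an engineer would, in place of code of your own. Each camera call takes 0.05 s, during which the arm holds its last target. There are 200 camera calls.

TASK

Turn the fixture's turntable by its upright post until it clicks into its detent, with the tongue of the gear housing pointing at the spring plunger block on the base plate. Then pick up the T-shaped three-hole cover by its handle and hold it level about 1 cm above the housing's flange, tongue over tongue, with its three holes in line with the three threaded holes, not touching the housing. Finish while still holding it there, ready for the screws, and leave the rectangular cover and the other things on the bench where they are.

Things in the scene. Friction and masses are not known exactly. Their poses are not given: they have to be found in the camera images.
- table (a joint): angle of the turntable about its vertical axis, rad. 0 = the detent (tongue of the housing pointing at the plunger block); negative = turned clockwise from above, as it stands at the start. Ends of travel -1.4 and +0.3. Turns easily (0.015 N m) and stays where left. From -0.13 to -0.06 a spring roller must be pushed over a small bump (about 4 N at the post); let go within 0.04 of 0, the table is drawn to 0.
- fixture: indexing fixture, fixed in place on the mat: dark steel base plate 210x190x10 mm on 8 mm feet with an aluminium turntable disc (166 mm across, top 32 mm above the mat). Origin on the turntable axis at the height of the mat (z = 0); x axis points from the turntable axis to the small upright spring plunger block at the plate's edge (14x34 mm, top 44 mm above the mat, 102 mm from the axis, with a black index line), y to the left of that, z up.
- post (a point): upright round black post, 14 mm thick, on the turntable 72 mm from its axis; for turning the table. It rises from the disc at 32 mm to 84 mm above the mat; the point is 58 mm above the mat. In the turntable's frame it stands on the -y side, 42 mm clear of the housing's flange. The point's axes turn with the table (x towards the tongue, z up).
- flange (a point): grey gear housing screwed to the turntable, with a steel T-shaped mounting flange 8 mm thick on top: a wide part 50 mm (x) by 60 mm (y) and, on its +x side, a tongue 30 mm (x) by 26 mm (y), 80 mm over all. The point is on the turntable axis, at the middle of the 80x60 outline, on the flange's upper face, 80 mm above the mat. x points along the tongue, z up; it turns with the table.
- cover: loose T-shaped aluminium cover plate, 6 mm thick, the same outline as the flange (wide part 50x60 mm, tongue 30x26 mm on +x, 80 mm over all), three 8 mm through-holes, 0.10 to 0.21 kg. It lies flat, handle up, on the bare wood beside the mat, 4 mm lower than the mat. Origin at the middle of the 80x60 outline on its underside; x along the tongue, z up.
- cover_grip (a point): centre of the black grip bar of the T-shaped cover's handle: the bar is 40 mm long (along the cover's x), 12 mm wide (y) and 14 mm high, its centre 31 mm above the cover's underside and 5 mm from the cover's origin towards -x; open beneath (18 mm above the plate) but for two 9 mm studs at 15 mm either side of the centre. Axes as the cover's.
- square_grip (a point): centre of the identical grip bar of the other cover: a plain 80x60 mm rectangle with four holes, not to be used.
- flange_hole0 (a point): centre of the 7 mm threaded hole at the +y corner of the wide end of the flange, at its upper face (-30 mm in x, 20 mm in y from flange).
- flange_hole1 (a point): centre of the 7 mm threaded hole at the -y corner of the wide end of the flange, at its upper face (-30 mm in x, -20 mm in y from flange).
- flange_hole2 (a point): centre of the 7 mm threaded hole in the tongue of the flange, at its upper face (30 mm in x, 0 mm in y from flange).
- cover_hole0 (a point): centre of the 8 mm hole at the +y corner of the wide end of the T-shaped cover, at its underside (-30 mm in x, 20 mm in y from the cover's origin).
- cover_hole1 (a point): centre of the 8 mm hole at the -y corner of the wide end of the T-shaped cover, at its underside (-30 mm in x, -20 mm in y from the cover's origin).
- cover_hole2 (a point): centre of the 8 mm hole in the tongue of the T-shaped cover, at its underside (30 mm in x, 0 mm in y from the cover's origin).
- tape_roll: roll of masking tape, 69 mm across, 19 mm high; bystander, origin at the centre of its underside.
- cork_block: cork block 35x55x22 mm; bystander, origin at the centre of its underside.
- spirit_lamp: small glass spirit lamp, 70 mm across, 79 mm high; bystander, origin at the centre of its underside.
- pad_tin: open round tin, 64 mm across, 21 mm high; bystander, origin at the centre of its underside.
- brass_hammer: small hammer with a brass head, 174 mm long, 21 mm high; bystander, origin at the centre of its underside.
- oil_bottle_2: small white dropper bottle, 29 mm across, 87 mm high; bystander, origin at the centre of its underside.
Not all that is in view belongs to the job. Leave any purple look-alike of the cover alone.

How it is judged:
On the way, in this order (a step that is already met when the one before it is completed fails the run):
1. the turntable rests in its detent, the cover still lying on the bench (value of joint table between -0.04 and 0.04 rad and height (world z) of cover_grip below 0.045 m), for 0.2 s.
2. the T-shaped cover is lifted in the fingers (height (world z) of cover_grip above 0.08 m and contact force between the fingers and cover above 1 N), for 0.2 s.
At the end, for the whole second after the job is handed in: The turntable is in its detent (within 0.04 rad); the T-shaped cover is held in the fingers, still, not touching the fixture; each of its three holes is within 4 mm sideways of its own threaded hole and 4 to 20 mm above it, and the cover is level (within 0.12 rad) (value of joint table between -0.04 and 0.04 rad and angle between cover's own z axis and vertical below 0.12 rad and horizontal distance between cover_hole0 and flange_hole0 below 0.004 m and z of cover_hole0 in the frame of flange_hole0 between 0.004 and 0.02 m and horizontal distance between cover_hole1 and flange_hole1 below 0.004 m and z of cover_hole1 in the frame of flange_hole1 between 0.004 and 0.02 m and horizontal distance between cover_hole2 and flange_hole2 below 0.004 m and z of cover_hole2 in the frame of flange_hole2 between 0.004 and 0.02 m and contact force between the fingers and cover above 1 N and contact force between cover and fixture below 0.1 N and linear speed of cover below 0.02 m/s); the arm keeps its last pose, push and grip.
It fails at once if the rectangular cover or another thing on the bench is moved by more than 4 cm (distance of any of square_grip, tape_roll, cork_block, spirit_lamp, pad_tin, brass_hammer, oil_bottle_2 from where it was at the start of the episode above 0.04 m).
It also fails if it takes over 58 s, if anything falls off the work surface, if the arm or the gripper's body presses on something with over 40 N, if the wrist force passes 120 N, or if a joint passes its speed limit or range.

## Working session

There is one attempt and no reset: what is moved stays moved. The work goes in short steps, Python scripts to look and compute and a shell command to move; the robot and the scene stay as the last step left them, time stands still between calls to the robot, and variables do not carry over. Pictures are saved under pics/ and viewed, at most 10 in all, crops included, and the job is handed in when it is done.

```bash
mkdir -p pics; ls; cat > h.py <<'E'
import numpy as np, cv2
from scipy.spatial.transform import Rotation as R
from plant import robot, read_camera, job
def snap(name,fn):
    s=robot.read_state(); c=read_camera(name)
    if 'mount' in c:
        T=np.eye(4);T[:3,:3]=R.from_rotvec(s['orientation']).as_matrix();T[:3,3]=s['tool_pos']
        E=np.linalg.inv(T@c['mount'])
    else: E=c['extrinsics']
    np.savez('pics/'+fn+'.npz',K=c['K'],E=E); cv2.imwrite('pics/'+fn+'.png',c['image']); return c['image']
def ray(fn,uv,z):
    d=np.load('pics/'+fn+'.npz');K,E=d['K'],d['E']
    uv=np.atleast_2d(uv).astype(float); r=np.c_[uv,np.ones(len(uv))]@np.linalg.inv(K).T@E[:3,:3]
    o=-E[:3,:3].T@E[:3,3]; return o+r*((np.broadcast_to(z,len(uv))-o[2])/r[:,2])[:,None]
def proj(fn,P):
    d=np.load('pics/'+fn+'.npz');p=np.atleast_2d(P)@d['E'][:3,:3].T+d['E'][:3,3];p=p@d['K'].T;return p[:,:2]/p[:,2:]
E
python3 - <<'E'
from h import *
for n in ['scene','top']: snap(n,n+'0')
s=robot.read_state();print(s)
E
```

```text
pics
{'t': 0.1, 'q': array([ 1.24861485e+00,  1.31076792e-01,  1.48916116e+00, -1.08710983e-05,
        1.52300405e+00, -8.54333032e-02]), 'dq': array([ 0.00127504, -0.00239575, -0.00114334,  0.00043126, -0.00260403,
        0.00053296]), 'joint_torque': array([ 5.58198244e-04, -5.61340785e+01, -4.93097055e+01,  7.69792730e-02,
        2.92836770e-02, -1.00234179e-04]), 'tool_pos': array([0.14056493, 0.5827765 , 0.2177027 ]), 'orientation': array([-3.70976163e-01, -3.11928583e+00,  2.54034982e-03]), 'force': array([-0.61025339,  0.30042833, -0.20259197]), 'wrist_torque': array([ 0.01096087, -0.00331064, -0.0362482 ]), 'gripper_force': 0.0, 'opening': 0.09320480582740034}
```

View pics/top0.png

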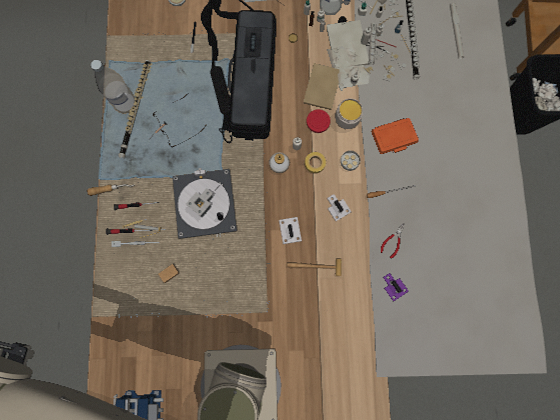

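View pics/scene0.png

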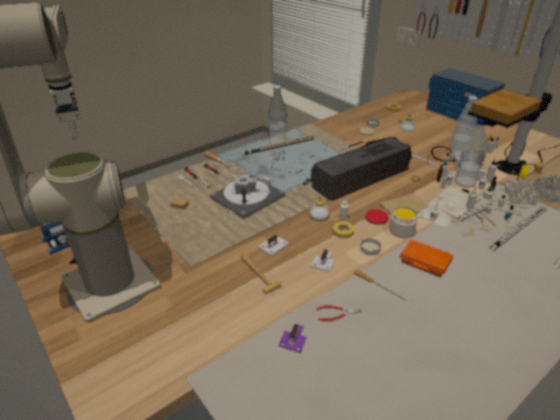

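The top view shows the fixture at about (204,204) with its post at (220,216). The plunger block is at the plate's upper edge, about (200,173). The T cover is at (339,207) and the rectangular cover at (290,230). Next I'll enlarge both areas.

```bash
python3 - <<'E'
from h import *
im=cv2.imread('pics/top0.png')
a=cv2.resize(im[162:246,164:244],None,fx=5,fy=5,interpolation=cv2.INTER_CUBIC)
b=cv2.resize(im[185:227,310:372],None,fx=6,fy=6,interpolation=cv2.INTER_CUBIC)
o=np.zeros((420,780,3),np.uint8);o[:420,:400]=a;o[:252,404:404+372]=b
cv2.imwrite('pics/crop0.png',o)
print(ray('top0',[(204,204),(220,216),(200,173),(339,207),(290,230)],[0.036,.084,.044,.03,.03]).round(3))
d=np.load('pics/top0.npz');print(-d['E'][:3,:3].T@d['E'][:3,3])
E
```

```text
[[ 0.56   0.11   0.036]
 [ 0.51   0.053  0.084]
 [ 0.661  0.122  0.044]
 [ 0.541 -0.323  0.03 ]
 [ 0.47  -0.163  0.03 ]]
[ 0.23688456 -0.11288791  1.50010072]
```

View pics/crop0.png

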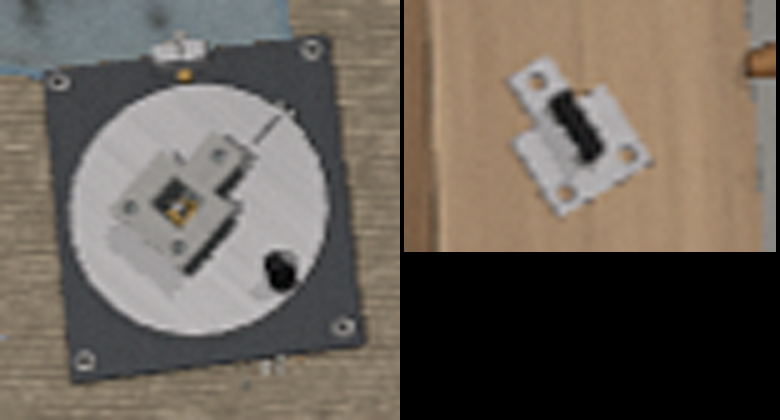

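```bash
python3 - <<'E'
from h import *
A=lambda l:np.array(l)/5+[164,162]-.4
B=lambda l:(np.array(l)-[404,0])/6+[310,185]-.4
pl=ray('top0',A([(42,72),(328,37),(365,345),(72,382)]),.022);print(pl.round(3),pl.mean(0))
c=ray('top0',A([(199,209)]),.036)[0];print('disc',c)
bl=ray('top0',A([(180,50)]),.048)[0]; print('block',bl, np.degrees(np.arctan2(*(bl-c)[[1,0]])))
f=ray('top0',A([(130,207),(178,247),(219,155)]),.084);print(f)
v=f[2]-(f[0]+f[1])/2;print('tongue',np.degrees(np.arctan2(v[1],v[0])),np.linalg.norm(v),(f[2]+(f[0]+f[1])/2)/2)
print('post',ray('top0',A([(280,262)]),.088))
h=ray('top0',B([(567,192),(628,154),(538,82)]),.006);print(h)
v=h[2]-(h[0]+h[1])/2;print('cov',np.degrees(np.arctan2(v[1],v[0])),np.linalg.norm(v),(h[2]+(h[0]+h[1])/2)/2)
g=ray('top0',B([(562,92),(592,160)]),.036);print(g,g.mean(0),np.degrees(np.arctan2(*(g[0]-g[1])[[1,0]])))
s=robot.read_state();print(R.from_rotvec(s['orientation']).as_matrix().round(3))
E
```

```text
[[0.659 0.218 0.022]
 [0.679 0.03  0.022]
 [0.473 0.007 0.022]
 [0.454 0.194 0.022]] [0.56629563 0.11238229 0.022     ]
disc [0.56183771 0.11199269 0.036     ]
block [0.66441845 0.12318169 0.048     ] 6.2249314434646585
[[0.55345175 0.14742176 0.084     ]
 [0.52744115 0.11741895 0.084     ]
 [0.58533707 0.09241791 0.084     ]]
tongue -41.70452106059718 0.06012789243263776 [0.56289176 0.11241913 0.084     ]
post [[0.51573764 0.0539076  0.088     ]]
[[ 0.51445427 -0.31727149  0.006     ]
 [ 0.53467295 -0.35142538  0.006     ]
 [ 0.57590102 -0.30444132  0.006     ]]
cov 30.223356098733134 0.059413506064006236 [ 0.55023231 -0.31939488  0.006     ]
[[ 0.56331395 -0.31316555  0.036     ]
 [ 0.52588474 -0.32731497  0.036     ]] [ 0.54459935 -0.32024026  0.036     ] 20.708172904573715
[[-0.972  0.235 -0.001]
 [ 0.235  0.972 -0.002]
 [ 0.    -0.002 -1.   ]]
```

The axis is at (0.562, 0.112), the detent direction is about 6.3° and the table stands at about -48°. The post is at about (0.515, 0.057). I'll move there with the fingers straddling the post along the tangent.

```bash
python3 -m inch '[374,-526,0,-118,55,374,-526,0,-118,55,374,-526,0,-118,55,374,-526,0,-118,55,374,-526,0,-118,55,374,-526,0,-118,55,374,-526,0,-118,55,374,-526,0,-118,55,374,-526,0,-118,55,374,-526,0,-118,55]'; python3 -c "
from h import *
s=robot.read_state();print(s['tool_pos'],R.from_rotvec(s['orientation']).as_matrix().round(3),s['q'])"
```

```text
t: 0.93
tool_pos: [0.3827, 0.2418, 0.2184]
orientation: [-2.133, -2.306, 0.0]
force: [0.4, 0.1, 0.4]
opening: 0.0509
gripper_force: 0.0
[0.38265668 0.24179456 0.21844743] [[-0.078  0.997 -0.   ]
 [ 0.997  0.078  0.   ]
 [ 0.    -0.    -1.   ]] [ 4.50138397e-01 -2.79156670e-01  1.87784057e+00  4.90397924e-05
  1.54296702e+00  3.72052792e-01]
```

```bash
python3 -m inch '[132,-185,0,-46,55,132,-185,0,-46,55,132,-185,0,-46,55,132,-185,0,-46,55,132,-185,0,-46,55,132,-185,0,-46,55,132,-185,0,-46,55,132,-185,-20,-46,55,132,-185,-60,-46,55,132,-185,-60,-46,55]'; python3 -c "
from h import *
im=snap('wrist','w1');s=robot.read_state();print(s['tool_pos'],s['q'],proj('w1',[[.515,.057,.088],[.562,.112,.084]]))"
```

```text
t: 1.77
tool_pos: [0.5097, 0.0583, 0.1511]
orientation: [-2.857, -1.295, 0.016]
force: [-1.3, 0.3, -1.2]
opening: 0.0513
gripper_force: 0.0
[0.51049194 0.05849073 0.15416   ] [ 1.42765731e-02 -5.40217181e-02  1.79617169e+00 -8.20412794e-06
  1.40894567e+00  7.33324216e-01] [[285.53177436 218.22271029]
 [284.95800211 125.96864083]]
```

View pics/w1.png

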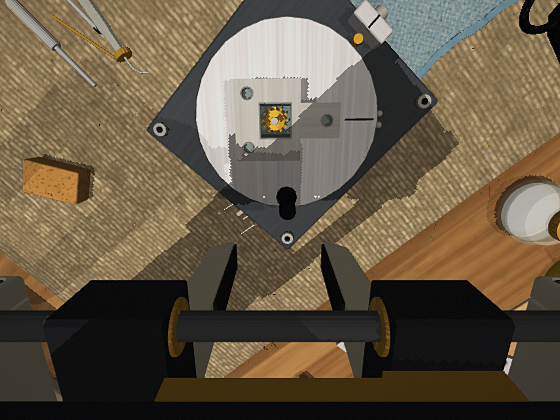

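The wrist view shows the flange holes at (247,93), (249,147) and (327,120), the post's black top near (287,196), and the index block at (374,20). I'll refine the pose from these.

```bash
python3 - <<'E'
from h import *
f=ray('w1',[(247,93),(249,147),(327,120)],.084);print(f)
m=(f[0]+f[1])/2;v=f[2]-m;a=np.arctan2(v[1],v[0]);c=(f[2]+m)/2;print(np.degrees(a),np.linalg.norm(v),np.linalg.norm(f[0]-f[1]),c)
p=c+.072*np.array([np.sin(a),-np.cos(a),0]);print('post',p)
for z in(.036,.062,.088):print(proj('w1',[p[0],p[1],z]))
b=ray('w1',[(374,20),(379,20)],.048);print(b,np.degrees(np.arctan2(*(b[0]-c)[[1,0]])))
d=np.load('pics/w1.npz');print('cam',-d['E'][:3,:3].T@d['E'][:3,3],d['E'][2,:3])
E
```

```text
[[0.55632893 0.14794854 0.084     ]
 [0.53089775 0.11841067 0.084     ]
 [0.58854997 0.09450947 0.084     ]]
-40.71358181989696 0.05928473911646338 0.038977299330158116 [0.56608166 0.11384454 0.084     ]
post [0.51911763 0.05927    0.084     ]
[[286.41060074 196.30709146]]
[[286.92726621 203.90919968]]
[[287.54980256 213.06906986]]
[[0.66724801 0.12555118 0.048     ]
 [0.67020684 0.12295072 0.048     ]] 6.600722852996197
cam [0.56509799 0.12027264 0.31817871] [-0.20026602 -0.21837407 -0.95509491]
```

```bash
python3 -m inch '[4,2,-40,0,55,4,2,-80,0,55,4,2,-104,0,55,4,2,-104,0,55,4,2,-104,0,22,4,2,-104,0,22,4,2,-104,0,22,4,2,-104,0,22]' 10; python3 - <<'E'
from h import *
s=robot.read_state();p=s['tool_pos'];print(p,np.degrees(np.arctan2(*R.from_rotvec(s['orientation']).as_matrix()[[1,0],1])))
c=np.array([.565,.1135]);a0=np.radians(-131)
for d in range(0,58,6):
    a=a0+np.radians(d);print(d,(1000*(c+.072*np.array([np.cos(a),np.sin(a)])-[.519,.059])).round(1))
E
```

```text
t: 2.48
tool_pos: [0.5203, 0.0608, 0.0575]
orientation: [2.859, 1.298, 0.006]
force: [-0.2, -0.5, 0.6]
opening: 0.0288
gripper_force: 0.0
[0.52029356 0.06077079 0.05751155] -41.18130279203389
0 [-1.2  0.2]
6 [ 4.7 -4.5]
12 [11.1 -8.5]
18 [ 17.9 -11.8]
24 [ 24.9 -14.4]
30 [ 32.3 -16.2]
36 [ 39.7 -17.2]
42 [ 47.3 -17.5]
48 [ 54.8 -17. ]
54 [ 62.2 -15.7]
```

```bash
python3 -m inch '[3,-2,0,3,22,6,-4.5,0,6,22,9,-6.7,0,9,22,12,-8.5,0,12,22,19,-11.8,0,18,22,26,-14.4,0,24,22,33,-16.2,0,30,22,37,-17,0,33,22,41,-17.2,0,36,22,41,-17.2,0,36,22]' ; python3 -m inch '[4,-0.3,0,3,22,7.6,-0.3,0,6,22,11.3,0,0,9,22,15.1,0.4,0,12,22,17,0.7,0,13,22,17,0.7,0,13,22,17,0.7,0,13,22]'; python3 - <<'E'
from h import *
im=snap('wrist','w2');s=robot.read_state();print(s['force'],s['tool_pos'])
E
```

```text
t: 3.32
tool_pos: [0.5608, 0.0433, 0.0564]
orientation: [2.316, 2.12, 0.003]
force: [0.3, -0.2, -0.3]
opening: 0.0208
gripper_force: 0.0
t: 3.9
tool_pos: [0.5762, 0.0442, 0.0552]
orientation: [2.067, 2.365, 0.0]
force: [-1.4, -0.4, 2.1]
opening: 0.0207
gripper_force: 0.9
[-1.55406701 -0.67374498 -0.46617212] [0.57612991 0.04420324 0.05501425]
```

View pics/w2.png

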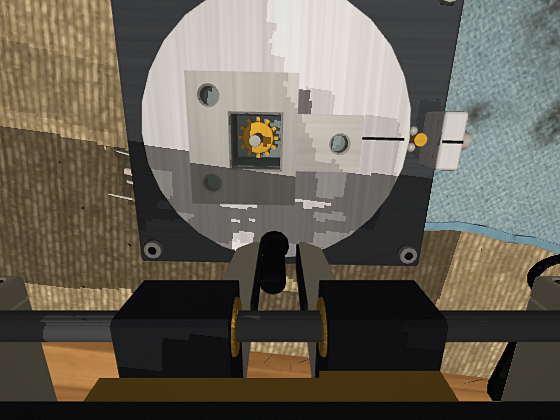

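The flange holes are now at (208,95), (213,182) and (340,143), and the block's line is at (453,142). The tongue looks nearly lined up.

```bash
python3 - <<'E'
from h import *
f=ray('w2',[(208,95),(213,182),(340,143)],.084)
m=(f[0]+f[1])/2;v=f[2]-m;a=np.arctan2(v[1],v[0]);c=(f[2]+m)/2;w=f[0]-f[1]
print(np.degrees(a),np.degrees(np.arctan2(-w[0],w[1])),np.linalg.norm(v),np.linalg.norm(w),c)
l=ray('w2',[(365,138),(402,139)],.036);print('line',l,np.degrees(np.arctan2(*(l[1]-l[0])[[1,0]])))
b=ray('w2',[(443,142),(462,142)],.048);print('blk',b,np.degrees(np.arctan2(*(b[0]-c)[[1,0]])))
q=ray('w2',[(152,250),(408,256)],.022);print('plate',np.degrees(np.arctan2(*(q[1]-q[0])[[1,0]])))
E
```

```text
6.531407292412656 7.303448133349926 0.058771061722319905 0.038535146606237 [0.56587955 0.11451634 0.084     ]
line [[0.61975208 0.12020683 0.036     ]
 [0.64225233 0.12265111 0.036     ]] 6.199914953151995
blk [[0.66102956 0.1243454  0.048     ]
 [0.67181596 0.12580508 0.048     ]] 5.8977766216502125
plate 6.208689203764786
```

The table is in its detent: tongue at about 6.5°, block and plate at about 6.2°. I'll release, lift and go to the cover.

```bash
python3 -m inch '[0,0,0,0,40,0,0,0,0,45,0,0,30,0,45,0,0,70,0,50,0,0,110,0,90,0,-30,145,-7,90,-5,-70,145,-14,90,-10,-110,145,-21,90,-15,-150,145,-28,90,-18,-190,145,-35,90]'; python3 -m inch '[-12,-176,0,-33,90,-12,-176,0,-33,90,-12,-176,0,-33,90,-12,-176,0,-33,90,-12,-176,0,-33,90,-12,-176,0,-33,90,-12,-176,0,-33,90,-12,-176,0,-33,90]'; python3 - <<'E'
from h import *
im=snap('wrist','w3');s=robot.read_state();print(s['tool_pos'],s['q'],np.degrees(np.arctan2(*R.from_rotvec(s['orientation']).as_matrix()[[1,0],1])))
E
```

```text
t: 4.78
tool_pos: [0.5578, -0.1475, 0.2003]
orientation: [2.685, 1.628, 0.001]
force: [-0.3, 0.4, -0.6]
opening: 0.0814
gripper_force: 0.0
t: 5.45
tool_pos: [0.5464, -0.3206, 0.1995]
orientation: [-3.034, -0.812, -0.0]
force: [-0.0, 0.6, -0.4]
opening: 0.0833
gripper_force: 0.0
[ 0.54655513 -0.32033112  0.19963181] [-6.11297611e-01  2.29115114e-01  1.41224777e+00  4.36273058e-04
  1.50045203e+00  4.35766649e-01] -59.99411931954039
```

View pics/w3.png

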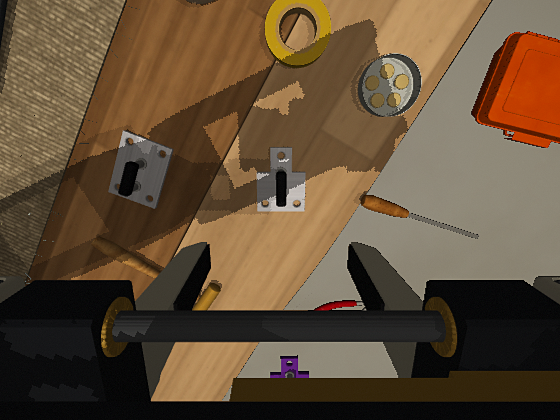

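The T cover is at about (281,185) with its holes at (267,204), (298,203) and (281,156). The hammer head is near (210,290), on the left finger's side, so I'll check clearance.

```bash
python3 - <<'E'
from h import *
f=ray('w3',[(267,204),(298,203),(281,156)],.006)
m=(f[0]+f[1])/2;v=f[2]-m;a=np.arctan2(v[1],v[0]);c=(f[2]+m)/2;w=f[0]-f[1]
print(np.degrees(a),np.degrees(np.arctan2(-w[0],w[1])),np.linalg.norm(v),np.linalg.norm(w),c)
g=c-.005*np.array([np.cos(a),np.sin(a),0]);print('grip',g)
k=ray('w3',[(281,172),(281,206)],.038);print('bar ends',k)
print('hammer',ray('w3',[(210,290),(100,238)],.015),ray('top0',[(339,259),(339,275),(288,265)],.015))
for y in (.065,-.065):print('finger',g[:2]+y*np.array([-np.sin(a),np.cos(a)]))
E
```

```text
31.953448304368592 31.926677100626186 0.0592133889751101 0.03890910648770812 [ 0.55450064 -0.31968048  0.006     ]
grip [ 0.55025824 -0.32232663  0.006     ]
bar ends [[ 0.56767518 -0.31065403  0.038     ]
 [ 0.53368462 -0.33039044  0.038     ]]
hammer [[ 0.3788672  -0.31053861  0.015     ]
 [ 0.376655   -0.15662618  0.015     ]] [[ 0.37582617 -0.31640515  0.015     ]
 [ 0.32547629 -0.31388449  0.015     ]
 [ 0.36059117 -0.15408471  0.015     ]]
finger [ 0.51585829 -0.26717553]
finger [ 0.5846582  -0.37747772]
```

```bash
python3 -m inch '[4,-1.5,-40,1.5,60,4,-1.5,-80,1.5,60,4,-1.5,-120,1.5,60,4,-1.5,-150,1.5,60,4,-1.5,-175,1.5,60,4,-1.5,-186,1.5,60,4,-1.5,-186,1.5,60,4,-1.5,-186,1.5,60]' 30; python3 -m inch '[0,0,0,0,0,0,0,0,0,0,0,0,0,0,0,0,0,0,0,0,0,0,0,0,0,0,0,0,0,0,0,0,0,0,0,0,0,0,0,0]' 30
```

```text
t: 6.17
tool_pos: [0.5507, -0.3225, 0.0143]
orientation: [-3.024, -0.851, -0.0]
force: [0.2, -1.0, 0.3]
opening: 0.0558
gripper_force: 0.0
t: 6.83
tool_pos: [0.55, -0.3232, 0.0137]
orientation: [-3.025, -0.848, 0.0]
force: [-0.5, 1.1, 2.2]
opening: 0.0119
gripper_force: 30.0
```

```bash
python3 -m inch '[0,0,20,0,0,0,0,50,0,0,0,0,90,0,0,0,0,130,0,0,0,0,150,0,0,-5,30,150,-3,0,-11,60,150,-6,0,-17,95,150,-9,0,-23,130,150,-12,0,-30,165,150,-12,0]'; python3 -m inch '[-6,35,0,-3,0,-12,70,0,-6,0,-18,105,0,-9,0,-24,140,0,-12,0,-30,175,0,-13,0,-36,205,0,-13,0,-42,230,0,-13,0,-47,252,-10,-13,0,-49,262,-20,-13,0,-49,262,-20,-13,0]';python3 -m inch '[0,0,0,0,0,0,0,0,0,0,0,0,0,0,0]'; python3 - <<'E'
from h import *
im=snap('wrist','w4');s=robot.read_state();print(s['tool_pos'],s['q'],s['force'],np.degrees(np.arctan2(*R.from_rotvec(s['orientation']).as_matrix()[[1,0],1])))
E
```

```text
t: 7.67
tool_pos: [0.5194, -0.1569, 0.1631]
orientation: [-3.098, -0.521, 0.001]
force: [-0.2, 0.7, -1.6]
opening: 0.0116
gripper_force: 30.0
t: 8.5
tool_pos: [0.4691, 0.1053, 0.141]
orientation: [-3.136, -0.177, 0.006]
force: [-0.2, -0.8, -2.9]
opening: 0.0118
gripper_force: 30.0
t: 8.75
tool_pos: [0.4718, 0.1026, 0.144]
orientation: [3.137, 0.171, 0.001]
force: [0.5, 0.1, -1.2]
opening: 0.0116
gripper_force: 30.0
[0.47182708 0.1026425  0.1441153 ] [ 1.08176447e-01 -1.43874481e-01  1.89867469e+00 -2.65662434e-04
  1.38603813e+00  1.57038177e+00] [-0.27683356  0.46451536 -2.16177917] -83.77540867947742
```

View pics/w4.png

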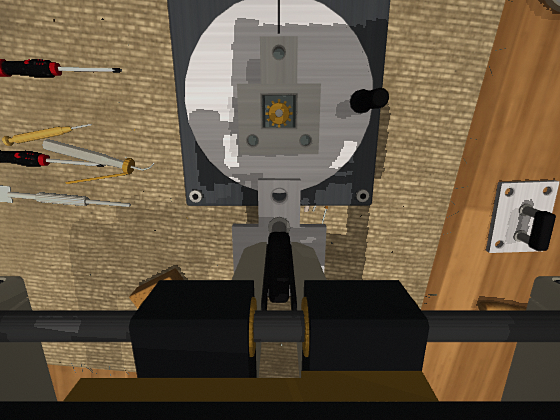

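Flange holes are at (252,141), (305,140) and (279,52). The held cover's tongue corners are at (258,180) and (299,179), its shoulder corners at (233,224) and (326,224), and its tongue hole at (279,194). I'll work out the remaining shift.

```bash
python3 - <<'E'
from h import *
im=cv2.imread('pics/w4.png')
f=ray('w4',[(252,141),(305,140),(279,52)],.084)
m=(f[0]+f[1])/2;v=f[2]-m;a=np.arctan2(v[1],v[0]);c=(f[2]+m)/2;w=f[0]-f[1]
print('flange',np.degrees(a),np.degrees(np.arctan2(-w[0],w[1])),np.linalg.norm(v),np.linalg.norm(w),c)
loc=np.array([[40,13],[40,-13],[10,30],[10,-30]])/1000
px=[(258,180),(299,179),(233,224),(326,224)]
for z in (.134,.1365,.139):
    k=ray('w4',px,z); 
    M=cv2.estimateAffinePartial2D(loc.astype(np.float32),k[:,:2].astype(np.float32))[0]
    print(z,'cover',M[:,2],np.degrees(np.arctan2(M[1,0],M[0,0])),np.hypot(*M[:,0]), 'shift',1000*(c[:2]-M[:,2]))
# predicted outline overlay of cover at nominal pose and flange outline
E
python3 - <<'E'
import sys;sys.path.insert(0,'.')
import cv2
im=cv2.imread('pics/w4.png')[30:240,215:345]
o=cv2.resize(im,None,fx=2.85,fy=2.85,interpolation=cv2.INTER_CUBIC)
cv2.imwrite('pics/c4.png',o);print(o.shape)
E
```

```text
flange 5.916777546885006 7.314315359984171 0.059488499598160334 0.039444873941142676 [0.56551188 0.11377885 0.084     ]
0.134 cover [0.47854684 0.10391266] 6.775531284170702 0.9659347305557565 shift [86.96503788  9.86618928]
0.1365 cover [0.47958415 0.10403562] 6.775544511053299 0.9523492870531372 shift [85.92773153  9.74323307]
0.139 cover [0.48062145 0.10415859] 6.77554262281865 0.938763507137418 shift [84.89043247  9.62026771]
(598, 370, 3)
```

View pics/c4.png

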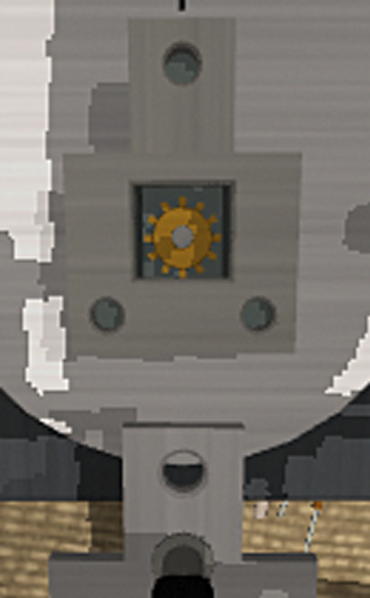

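```bash
python3 - <<'E'
from h import *
from scipy.optimize import least_squares
px=np.array([(258.4,180.2),(300.3,180.2),(232.3,225.1),(326.2,225.1),(279.2,194.9)])
# cover frame pts relative to grip centre (x+5mm, z=6-31)
P=np.array([[45,13,-25],[45,-13,-25],[15,30,-25],[15,-30,-25],[35,0,-25.]])/1000
def pts(p,Q): return R.from_euler('zyx',[p[2],p[3],p[4]]).apply(Q)+[p[0],p[1],.1614+p[5]]
def run(prior):
    r=lambda p:np.r_[(proj('w4',pts(p,P))-px).ravel()/.6,(np.array(p[3:])-0)/prior]
    s=least_squares(r,[.472,.103,.11,0,0,0],x_scale=[.01,.01,.1,.1,.1,.01]);p=s.x
    o=pts(p,np.array([[.005,0,-.031]]))[0]
    print('grip',p[:2].round(4),'yaw/pitch/roll deg',np.degrees(p[2:5]).round(2),'dz',p[5].round(4),'origin',o.round(4),'cost',s.cost, (proj('w4',pts(p,P))-px).round(1).tolist())
run([1e-4,1e-4,1e-5]);run([.05,.02,.0015]);run([.2,.02,.005])
fl=np.array([(252.5,140.3),(305.5,140.0),(279,52.3)])
L=np.array([[-30,20,0],[-30,-20,0],[30,0,0]])/1000
s=least_squares(lambda p:(proj('w4',R.from_euler('z',p[2]).apply(L)+[p[0],p[1],.084])-fl).ravel(),[.565,.113,.1]);print('flange',s.x[:2],np.degrees(s.x[2]),s.cost)
E
```

```text
grip [0.4728 0.1034] yaw/pitch/roll deg [ 6.23  0.   -0.  ] dz -0.0 origin [0.4778 0.1039 0.1304] cost 15.221037818512102 [[-1.0, -1.3], [0.9, -1.2], [-1.2, 1.3], [1.2, 1.3], [0.1, 0.4]]
grip [0.4717 0.1032] yaw/pitch/roll deg [ 6.23 -0.19  0.02] dz -0.0038 origin [0.4768 0.1038 0.1267] cost 7.349431318059193 [[-0.5, -0.8], [0.4, -0.8], [-0.2, 0.7], [0.2, 0.7], [0.1, 0.4]]
grip [0.4703 0.1031] yaw/pitch/roll deg [ 6.27 -2.69  0.1 ] dz -0.0063 origin [0.4767 0.1037 0.1243] cost 2.483516222298245 [[-0.5, -0.4], [0.3, -0.4], [0.3, 0.1], [-0.2, 0.2], [0.1, 0.6]]
flange [0.5656488  0.11361191] 6.3525720345822085 0.8528836645246459
```

```bash
python3 -m inch '[25,3,0,0,0,50,5.5,0,0,0,72,8,0,0,0,88.5,9.8,0,0,0,88.5,9.8,0,0,0,88.5,9.8,-12,0,0,88.5,9.8,-24,0,0,88.5,9.8,-33,0,0,88.5,9.8,-33,0,0,88.5,9.8,-33,0,0]'; python3 -m inch '[0,0,0,0,0,0,0,0,0,0,0,0,0,0,0,0,0,0,0,0]'; python3 - <<'E'
from h import *
im=snap('wrist','w5');im2=snap('top','t5');im3=snap('scene','s5');s=robot.read_state();print(s['tool_pos'],s['force'],s['dq'].round(4))
o=np.zeros((560,760,3),np.uint8);o[:420,:]=cv2.resize(im[:,:],(760,570))[:420]
a=cv2.resize(im2[175:235,170:240],None,fx=2.3,fy=2.3,interpolation=cv2.INTER_CUBIC);o[420:420+138,:161]=a[:138]
b=cv2.resize(im3[160:230,200:300],None,fx=2,fy=2,interpolation=cv2.INTER_CUBIC);o[420:560,200:400]=b
cv2.imwrite('pics/o5.png',o)
E
```

```text
t: 9.63
tool_pos: [0.558, 0.1133, 0.1091]
orientation: [3.137, 0.173, -0.005]
force: [0.7, -0.1, -1.6]
opening: 0.0115
gripper_force: 30.0
t: 9.97
tool_pos: [0.5601, 0.1136, 0.1113]
orientation: [-3.137, -0.173, -0.002]
force: [-0.3, 0.2, -2.5]
opening: 0.0118
gripper_force: 30.0
[0.55986066 0.11351986 0.11093797] [ 0.31913174  0.28948637 -1.44189627] [-0.0007  0.0019  0.0023  0.0004  0.0006 -0.0008]
```

View pics/o5.png

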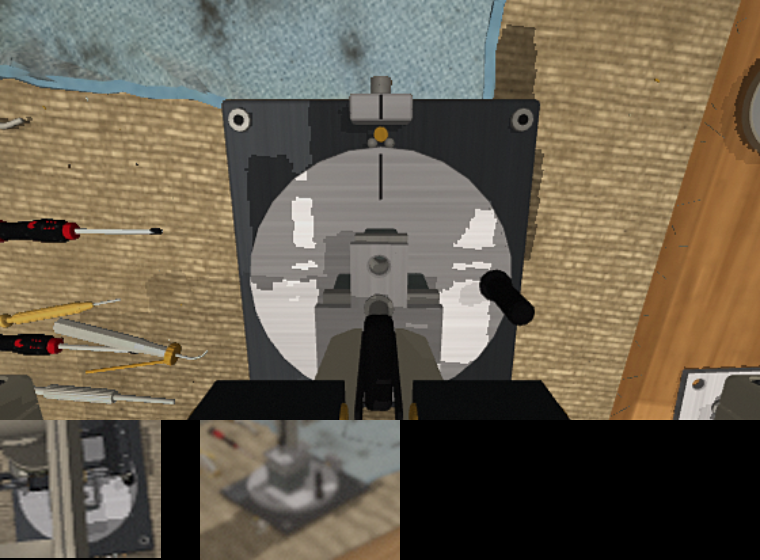

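```bash
python3 - <<'E'
from h import *
im=cv2.imread('pics/w5.png');cv2.imwrite('pics/c5.png',cv2.resize(im[160:245,225:335],None,fx=7,fy=7,interpolation=cv2.INTER_CUBIC))
u=np.array([np.cos(.1105),np.sin(.1105),0]);n=np.array([-u[1],u[0],0]);F=np.array([.5656,.1136,.084])
q=lambda x,y,z,o=0:(proj('w5',F+(x+o)/1e3*u+y/1e3*n+[0,0,z/1e3])[0]-[225,160])*7
for z in(9.7,11.5,13.4):print(z,'cover top tongue corners',q(40,13,z+6),q(40,-13,z+6),'shoulder',q(10,30,z+6),'hole top',q(30,0,z+6),'hole bot',q(30,0,z))
print('flange corners',q(40,13,0),q(40,-13,0),'shoulder',q(10,30,0),q(10,-30,0),'hole',q(30,0,0))
E
```

```text
9.7 cover top tongue corners [244.44126967 130.15901751] [543.87756666 130.19111552] shoulder [ 63.31396264 455.26135475] hole top [393.84594901 241.90463877] hole bot [393.24151754 225.65434515]
11.5 cover top tongue corners [243.20433131 134.24549735] [545.50381714 134.27748014] shoulder [ 60.48028704 462.12874608] hole top [394.03467404 246.97855903] hole bot [393.41898588 230.42562652]
13.4 cover top tongue corners [241.87274817 138.64465567] [547.25449721 138.67650549] shoulder [ 57.43252451 469.51497546] hole top [394.23777655 252.43902171] hole bot [393.60986171 235.5573718 ]
flange corners [254.31241382  97.54766592] [530.89947934  97.58039687] shoulder [ 86.01554856 400.24423343] [697.54374842 400.25334773] hole [392.33784714 201.3589372 ]
```

View pics/c5.png

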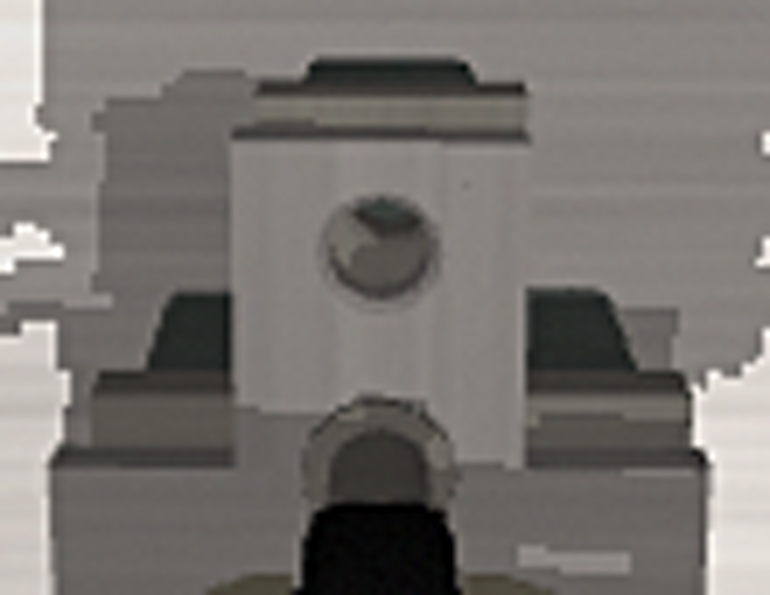

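The zoom shows the cover's tongue centred at x≈380 against the flange's 392, and about 13 px short along the tongue. That is about 1.2 mm off to the left and 1.5 mm back, with a gap of about 10 mm. I'll correct that and hand in.

```bash
python3 -m inch '[1.6,-1,0,0,0,1.6,-1,0,0,0,1.6,-1,0,0,0,1.6,-1,0,0,0,1.6,-1,0,0,0,1.6,-1,0,0,0,1.6,-1,0,0,0,1.6,-1,0,0,0]'; python3 - <<'E'
from h import *
s=robot.read_state();print(s['tool_pos'],s['force'],abs(s['dq']).max(),s['gripper_force']);print(job.close_job())
E
```

```text
t: 10.78
tool_pos: [0.5613, 0.1125, 0.1106]
orientation: [3.137, 0.173, -0.0]
force: [0.3, 0.9, -1.9]
opening: 0.012
gripper_force: 30.0
[0.5612585  0.11248453 0.11063474] [ 0.28533011  0.88000983 -1.93673716] 0.0011646962000346063 29.982877671718597
the job is handed in; nothing more can be done
None
```

I handed the job in at about 11 s: the turntable is in its detent and the T-cover is gripped level about 1 cm above the flange with its holes lined up; no pass/fail result came back, and I took no picture after the last 2 mm correction.

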